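Tuck an instrument's cover strip under the lapped cover and hold it pressed flat

ROBOT

A 7-joint arm with a two-finger parallel gripper is mounted at the origin on the work surface. World frame = base frame: x ahead of the robot, y to its left, z up, the work surface at z = 0. Lengths are in m, angles in rad, forces in N, time in s.
With the tool pointing down it reaches from about 0.35 to 0.9 m from the base axis. Payload 8.1 kg.
Tool frame: the origin (TCP) lies midway between the tips of the shut fingers; the grasp point (between the pads) lies 19 mm behind it; z points along the fingers, y is the line along which they close (so a half turn about z gives the same grasp; the last joint's range is limited). The gripper opens to 92 mm and grips with 3 to 60 N. Pads are 19 mm wide; open, the fingers measure 130 mm over their backs; the gripper's body (75 mm by 190 mm) begins 47 mm behind the grasp point.
Start: joints at [-1.259, 0.434, 0.025, 1.573, -0.012, 1.134, -0.075], TCP at [0.252, 0.572, 0.227] pointing down, gripper open.
Joint ranges: [-2.62, 2.62], [-0.44, 2.09], [-1.27, 1.32], [0.08, 2.57], [-1.32, 4.46], [0.12, 2], [-2.74, 2.74]. Speed limits (rad/s): [2.22, 2.22, 3.01, 3.01, 3.14, 3.14, 3.14].

INTERFACE

Orientations are given as a rotation vector (axis times angle).
In Python, from cell import arm gives the robot as it stands.
- The arm moves only by the tool carry_out, never from a script. Its arguments are lists of equal length, an entry for each row: "claw": the finger opening in cm, from 0 to 9.18; "delta_pos": the shift along the tool's x, y, z in cm, a list of three; "angular": the turn, a rotation vector about the tool's x, y, z in rad, a list of three. In form: {"claw": [claw, ...], "delta_pos": [[dx, dy, dz], ...], "angular": [[ax, ay, az], ...]}. A call has 1 to 20 rows; each row shifts and turns the commanded pose from where the row before left it, along the tool's axes as they then stand; what a row does not reach is not made up. A row lasts 1/10 s, in which the tool goes at most 50 mm and 8.59 degrees, less where a joint would pass 70% of its speed; a pose out of reach is approached as far as the arm can. A call with a gripper value outside its range is refused whole. The fingers move at their own pace and stop on an object; "force" is the grip in N (left out, the last holds). Time passes only in rows, so rows that do not move let the fingers close. It gives the time, the measured TCP pose, the force, the opening and the grip force at its end, in the units of the state.
- arm.observe(): the state, without advancing time (a new reading comes with each control period).
- arm.get_image(name): name is "scene" or "top"; returns a dict with "frame" (420x560x3 uint8, red, green, blue), "mtx" (3x3 intrinsics, pixels), "T" (4x4, takes a point from camera to world coordinates). Camera axes: x right, y down, z forward; pixel columns grow to the right and rows downward; lengths in m; the calibration is good to about 2 mm. A picture is of the moment at which its call begins. There is no depth.
- arm.sign_off(): hands the job in; it is judged then, once.
Trained networks look in a picture, given as the dict that the camera call returned (one of the last four; its "shot" number tells which), for a name from the list of things; names that differ only in an ending like _2 or _b are one class to them, and where a whole thing is asked for, a point or a joint stands for the part that bears it (a point fixed in the world has none). Each returns a list of dicts, best first, with "conf" (0 to 1); they miss things now and then, are a little off and sometimes report something else, mostly with a low value. They report only what shows in the picture. A call takes as long as a camera call.
- arm.look_for(label, picture): "centre" ([column, row] as shares, 0 to 1, of the picture: columns of its width, rows of its height, amid what is visible of it).
- arm.trace(label, picture): "region" (420x560 bool, what is visible of it) and "centre" ([column, row] as shares, 0 to 1, of the picture: columns of its width, rows of its height, amid what is visible of it).
- arm.place_of(label, picture): "centre" ([column, row] as shares, 0 to 1, of the picture: columns of its width, rows of its height: a listed point, or the origin of a listed thing).
The state is a dict: "clock": time; "joints": joint angles; "dq": joint speeds; "joint_efforts": joint torques, N m; "position": TCP position; "ee_rot": TCP orientation; "force": force on the tool from outside, world axes, zero at the start; "ft_torque": the same for the moment, N m; "width": opening from 0.0 (shut) to 1.0 (fully open); "gripper_force": force on a finger pad.
Only numpy, scipy, OpenCV 4.12 (cv2) and the standard library are available. Lean on these libraries where they do the work, as an engineer would, in place of code of your own. Each camera call takes 0.05 s, during which the arm holds its last target. There are 200 camera calls.

TASK

Close the opened instrument: take the loose aluminium cover strip (the one with the upright tab), tuck its edge opposite the tab at least a centimetre under the flared lip of the instrument's hinged lapped cover without lifting that cover, then press the tab side down against the sprung brass bar until the strip lies flat on its ledges between the side cheeks. Finish while still holding it pressed flat like that, ready to be screwed down: do not let go. Leave the other things on the bench where they are.

Things in the scene. Friction and masses are not known exactly. Their poses are not given: they have to be found in the camera images.
- strip: loose aluminium cover strip, 120 to 216 g: plate 80 mm (x) by 150 mm (y), 4 mm thick, with an upright tab 8 mm thick (x), 60 mm wide (y), 30 mm tall above the plate, its mid-plane at x = -30 mm. Starts flat on the bench, tab up. Origin: centre of the plate's underside; z up; +x points from the tab to the edge to be tucked (x = +40 mm; tab-side edge x = -40 mm)
- tab (a point): middle of the top of the strip's tab (strip frame x -30, y 0, z 34 mm)
- edge_left (a point): on the strip's edge to be tucked, mid thickness, 5 mm from its left end (strip frame x 40, y 70, z 2 mm)
- edge_right (a point): the same at the right end (strip frame x 40, y -70, z 2 mm)
- case: fixed beige instrument, opened, 190 mm (x) by 180 mm (y). Origin on the bench below the middle of the strip's seat; z up; x points away from the robot, from open front to hinge (yaw within 0.25 rad). Open bay between front and rear ledge: x -22 to 12 mm, 38 mm deep. Cheek along each side: inner faces y = +-83 mm, tops z = 56 mm. A lapped grey sheet covers the back
- seat (a point): home of the strip's origin (case frame 0, 0, 50 mm): the strip then lies level, its x along the case's x, 20 mm tucked and 10 mm short of the stop. A few mm either way in x or y is fine
- lip (a point): lapped cover's front edge, mid width (case frame x 20, z 58 mm). From x = 32 mm back the cover's underside is at z = 58 mm, 8 mm above the rear ledge; in front of that its lip flares up to 64 mm at x = 18 mm as a lead-in. Sheet 3 mm thick, 178 mm wide
- front_ledge (a point): middle of the front ledge's top (case frame x -38, y 0, z 50 mm); the flat ledge spans x -55 to -22 mm
- stop (a point): rear end of the rear ledge (case frame x 50, y 0, z 50 mm), under the lapped cover; the flat ledge spans x 12 to 50 mm and ends here at an upright stop face 7 mm tall
- lap (a joint): lapped cover's hinge, rad: 0 lying down (start), grows as the cover lifts; hinge line at case x 130, z 60 mm; 200 g, held only by its weight (about 1 N at the lip lifts it)
- bar (a joint): sprung brass bar in the front ledge (case frame x -40 to -28, y +-60 mm), m: 0 up, 5 mm proud of the ledge (top z 55 mm); 0.005 flush. Spring 4 N at 0, 9 N at 0.005: carries the strip without sinking and lifts its tab side if let go. The strip slides under the lip level only with the bar pressed, or freely with the tucked edge tilted about 0.1 rad down
- screw_jar: bystander: small clear jar with black lid, 38 mm across, 45 mm tall, beside the case; origin under its centre
- cell: bystander: dark steel battery cell standing, 33 mm across, 60 mm tall, beside the case; origin under its centre
- screwdriver: bystander: screwdriver 150 mm long, lying behind the strip, about 90 mm from the strip's centre
- blank: bystander: plain aluminium plate without a tab, 50 by 110 by 4 mm, on the bench near the robot; origin under its centre
- mug: bystander: white mug, 76 mm across, 90 mm tall; origin under its centre
- spray: bystander: grey spray can, 54 mm across, 150 mm tall; origin under its centre
- meter: bystander: black handheld meter, 150 by 75 by 35 mm, lying; origin under its centre

How it is judged:
On the way:
1. the strip's edge is under the lip by at least 10 mm along its whole length, the lapped cover still down (x of each of edge_left, edge_right in the frame of case above 0.03 m and z of edge_left in the frame of case between 0.048 and 0.058 m and z of edge_right in the frame of case between 0.048 and 0.058 m and y of strip in the frame of case between -0.014 and 0.014 m and value of joint lap below 0.04 rad), for 0.2 s.
At the end, for the whole second after the job is handed in: strip's far edge 10 mm or more under the lip at both ends and on the rear ledge, strip within 14 mm of the middle, level within 0.03 rad, within 1.5 mm of its seat, still; lapped cover down (under 0.02 rad); bar pressed 3.8 mm or more; fingers still on the strip (over 2 N) (x of each of edge_left, edge_right in the frame of case above 0.03 m and z of edge_left in the frame of case between 0.048 and 0.058 m and z of edge_right in the frame of case between 0.048 and 0.058 m and y of strip in the frame of case between -0.014 and 0.014 m and value of joint lap below 0.02 rad and value of joint bar above 0.0038 m and angle between strip's own z axis and vertical below 0.03 rad and z of strip in the frame of case below 0.0515 m and linear speed of strip below 0.01 m/s and contact force between the fingers and strip above 2 N); the arm keeps its last pose, push and grip.
It fails at once if the lapped cover is lifted (hinge over 0.06 rad, about 7 mm at the lip) (value of joint lap above 0.06 rad).
It fails at once if a bystander is shifted more than 30 mm (distance of any of screw_jar, cell, screwdriver, blank, mug, spray, meter from where it was at the start of the episode above 0.03 m).
It also fails if it takes over 40 s, if anything falls off the work surface, if the arm or the gripper's body presses on something with over 40 N, if the wrist force passes 120 N, or if a joint passes its speed limit or range.

## Working session

There is one attempt and no reset: what is moved stays moved. The work goes in short steps, Python scripts to look and compute and a tool call to move; the robot and the scene stay as the last step left them, time stands still between calls to the robot, and variables do not carry over. Pictures are saved under pics/ and viewed, at most 10 in all, crops included, and the job is handed in when it is done.

Besides the shell and the picture viewer there is one more tool, called as name(argument=value, ...), one argument or row to a line, values as JSON. carry_out: Moves the arm, as the interface text tells. Its arguments: {"type":"object","properties":{"claw":{"type":"array","items":{"type":"number"}},"delta_pos":{"type":"array","items":{"type":"array","items":{"type":"number"}}},"angular":{"type":"array","items":{"type":"array","items":{"type":"number"}}},"force":{"type":"number"}},"required":["claw","delta_pos","angular"]}

```bash
mkdir -p pics
cat > h.py <<'E'
import numpy as np, cv2
from cell import arm
from scipy.spatial.transform import Rotation as R
def ray(p,uv):
    K=np.array(p["mtx"]);T=np.array(p["T"])
    d=np.linalg.inv(K)@np.array([uv[0],uv[1],1.]);return T[:3,3],T[:3,:3]@d
def at(p,uv,z):
    o,d=ray(p,uv);return o+d*(z-o[2])/d[2]
def px(c): return np.array(c)*[560,420]
def proj(p,X):
    T=np.array(p["T"]);c=T[:3,:3].T@(np.array(X)-T[:3,3]);u=np.array(p["mtx"])@c;return u[:2]/u[2]
E
python3 - <<'E'
from h import *
np.set_printoptions(precision=4,suppress=True)
s=arm.observe();print(s["clock"],s["position"],s["ee_rot"],s["force"])
ims={}
zs=dict(strip=0,tab=.034,edge_left=.002,edge_right=.002,case=0,seat=.05,lip=.058,front_ledge=.05,screw_jar=0,cell=0,screwdriver=0,blank=0,mug=0,spray=0,meter=0)
for n in("scene","top"):
    p=arm.get_image(n);ims[n]=p
    print(n,np.array(p["T"])[:3,3])
    for k,z in zs.items():
        r=arm.place_of(k,p)
        for q in r[:2]: 
            u=px(q["centre"]);print(k,round(q["conf"],2),u,at(p,u,z))
f=[cv2.cvtColor(ims[n]["frame"],cv2.COLOR_RGB2BGR) for n in ims]
for n,i in zip(ims,f): cv2.imwrite(f"pics/{n}0.png",i)
E
```

```text
0.0 [0.2517 0.5715 0.2259] [-0.647  -3.0741  0.0024] [ 0.5366  0.4229 -0.6778]
scene [ 1.2999 -0.012   0.7768]
strip 0.91 [336.784 217.098] [0.5396 0.1726 0.    ]
strip 0.46 [335.888 195.09 ] [ 0.4522  0.1832 -0.    ]
tab 0.9 [335.72  196.812] [0.4961 0.1732 0.034 ]
tab 0.32 [250.32  234.906] [ 0.6219 -0.0571  0.034 ]
edge_left 0.85 [369.712 217.518] [0.5483 0.2597 0.002 ]
edge_right 0.93 [318.92  229.194] [0.5829 0.1192 0.002 ]
case 0.56 [201.88  237.216] [ 0.5917 -0.1833  0.    ]
seat 0.68 [200.424 222.18 ] [ 0.5865 -0.1802  0.05  ]
lip 0.8 [194.488 228.396] [ 0.6146 -0.1909  0.058 ]
front_ledge 0.61 [200.424 209.202] [ 0.5399 -0.1843  0.05  ]
screw_jar 0.59 [250.32 234.78] [ 0.5904 -0.0592  0.    ]
cell 0.89 [147.224 242.004] [ 0.6001 -0.3207  0.    ]
cell 0.56 [317.688 229.992] [0.5837 0.116  0.    ]
screwdriver 0.8 [351.4  238.98] [0.6197 0.1981 0.    ]
blank 0.88 [274.68  181.608] [0.3829 0.0122 0.    ]
blank 0.62 [200.088 238.182] [ 0.5947 -0.1876  0.    ]
mug 0.96 [284.984 319.62 ] [0.8409 0.0156 0.    ]
spray 0.91 [453.488 237.216] [0.6287 0.4589 0.    ]
spray 0.26 [275.576 
[... 400 characters left out ...]
 0.93 [337.512 206.892] [ 0.5835 -0.1867  0.    ]
seat 0.65 [339.92  203.784] [ 0.5863 -0.1885  0.05  ]
seat 0.62 [375.48  202.482] [ 0.5929 -0.3049  0.05  ]
lip 0.72 [339.024 196.518] [ 0.609  -0.1846  0.058 ]
front_ledge 0.62 [343.728 217.812] [ 0.5403 -0.2008  0.05  ]
screw_jar 0.4 [298.872 206.514] [ 0.5823 -0.0562  0.    ]
cell 0.52 [378.392 200.382] [ 0.6086 -0.3253  0.    ]
screwdriver 0.78 [222.6   195.216] [0.6159 0.2028 0.    ]
blank 0.7 [278.992 265.02 ] [0.3853 0.0069 0.    ]
mug 0.81 [277.424 134.694] [0.8325 0.0216 0.    ]
spray 0.92 [144.816 190.386] [0.6273 0.4669 0.    ]
meter 0.9 [423.696 210.294] [ 0.5776 -0.478   0.    ]
meter 0.47 [230.384 231.294] [0.494  0.1718 0.    ]
```

View pics/scene0.png

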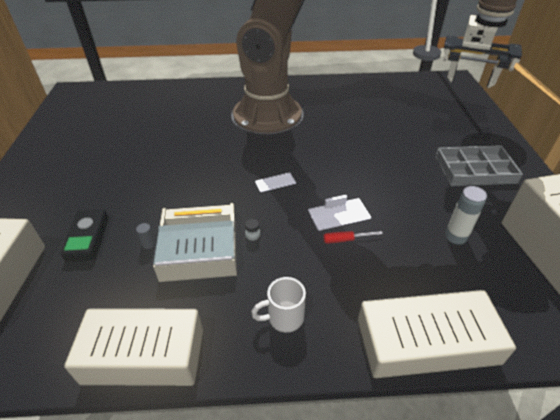

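View pics/top0.png

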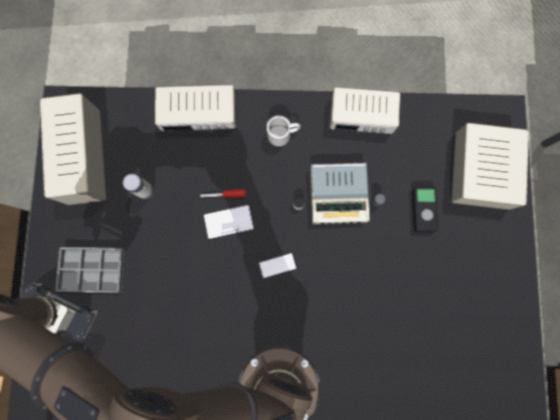

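The scene view shows the strip at about (338,212) and the case at about (198,240), open front towards the robot with the brass bar at (198,212). The top view shows the strip at (229,221) and the case at (340,193). The network labels agree with both views. Next I fit the strip and case poses to the masks.

```bash
cat >> h.py <<'E'
from scipy.optimize import minimize
def box(x0,x1,y0,y1,z0,z1): return np.array([[x,y,z] for x in(x0,x1) for y in(y0,y1) for z in(z0,z1)],float)
def mask(p,hulls,pose,S=4):
    x,y,a=pose;m=np.zeros((420*S,560*S),np.uint8);Rz=R.from_euler('z',a).as_matrix()
    for h in hulls:
        u=np.array([proj(p,Rz@q+[x,y,0]) for q in h])
        cv2.fillConvexPoly(m,cv2.convexHull(np.round((u+.5)*S).astype(np.int32)),255)
    return cv2.resize(m,(560,420),interpolation=cv2.INTER_AREA)/255.
def fit(ps,regs,hulls,x0):
    def c(v): return sum(np.abs(mask(p,hulls,v)-r).sum() for p,r in zip(ps,regs))
    s=np.array(x0)+np.array([[0,0,0],[.01,0,0],[0,.01,0],[0,0,.1]])
    r=minimize(c,x0,method="Nelder-Mead",options=dict(initial_simplex=s,xatol=1e-4,fatol=.2));return r.x,r.fun
CASE=[box(-58,132,-90,90,0,56)/1e3,box(20,130,-89,89,50,61)/1e3]
STRIP=[box(-40,40,-75,75,0,4)/1e3,box(-34,-26,-30,30,4,34)/1e3]
E
python3 - <<'E'
from h import *
np.set_printoptions(precision=4,suppress=True)
ps=[arm.get_image(n) for n in("scene","top")]
for k,h,x0 in(("strip",STRIP,(.535,.175,.25)),("case",CASE,(.585,-.186,0.))):
    rg=[arm.trace(k,p)[0] for p in ps];print(k,[round(q["conf"],2) for q in rg],[q["region"].sum() for q in rg])
    rg=[q["region"] for q in rg]
    for i in([0,1],[0],[1]): print(i,*fit([ps[j] for j in i],[rg[j] for j in i],h,x0))
big=[]
from h import *
for p,(c,r) in zip(ps,((140,190),(295,150))):
    f=cv2.resize(cv2.cvtColor(p["frame"],cv2.COLOR_RGB2BGR)[r:r+95,c:c+110],None,fx=3.6,fy=3.6,interpolation=cv2.INTER_CUBIC);big.append(f)
cv2.imwrite("pics/case1.png",np.hstack(big))
E
```

```text
strip [0.91, 0.91] [np.int64(1350), np.int64(1013)]
[0, 1] [0.5284 0.1804 0.2452] 152.20784313725488
[0] [0.5297 0.1809 0.234 ] 53.74901960784314
[1] [0.5271 0.1784 0.2228] 77.48235294117647
case [0.61, 0.65] [np.int64(5547), np.int64(3320)]
[0, 1] [ 0.5887 -0.1882  0.0455] 311.5764705882352
[0] [ 0.5901 -0.1877  0.0489] 202.29803921568626
[1] [ 0.5877 -0.19    0.0482] 59.090196078431376
```

View pics/case1.png

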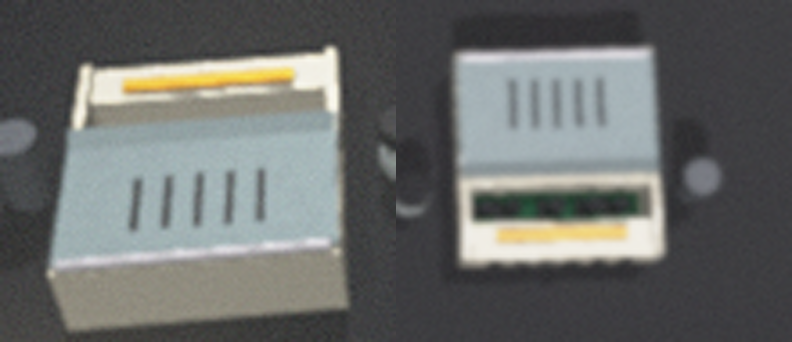

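The crop shows the brass bar at about (210,80) left and (562,233) right, and the cover's lip nearest the robot. I check the case pose against the bar's colour blob and the strip's tab, then work out the grasp.

Run:
```python
from h import *
np.set_printoptions(precision=4,suppress=True)
for n in("scene","top"):
    p=arm.get_image(n);h=cv2.cvtColor(p["frame"],cv2.COLOR_RGB2HSV)
    m=((h[...,0]>14)&(h[...,0]<30)&(h[...,1]>110)&(h[...,2]>100)).astype(np.uint8)
    k=(160,200,90,40) if n=="scene" else (300,200,80,30)
    M=np.zeros_like(m);M[k[1]:k[1]+k[3],k[0]:k[0]+k[2]]=1;m&=M
    ys,xs=np.nonzero(m);c=np.array([xs.mean(),ys.mean()]);W=np.array([at(p,(x,y),.055) for x,y in zip(xs,ys)])[:,:2]
    r=cv2.minAreaRect((W*1000).astype(np.float32));w=at(p,c,.055)[:2];a=.047
    print(n,m.sum(),w,r,"origin",w+.034*np.array([np.cos(a),np.sin(a)]))
    T=arm.trace("tab",p);q=arm.place_of("tab",p)
    print([ (round(t["conf"],2),at(p,px(t["centre"]),.034)) for t in q])
s=arm.observe();Rt=R.from_rotvec(s["ee_rot"]);print(s["position"],Rt.as_matrix())
print(Rt.as_matrix()[:2,:2])
```

```text
scene 158 [ 0.5546 -0.1907] ((554.9160766601562, -190.7803497314453), (12.882898330688477, 115.81399536132812), 2.176591634750366) origin [ 0.5886 -0.1891]
[(0.81, array([0.491 , 0.1758, 0.034 ])), (0.57, array([0.5987, 0.2353, 0.034 ])), (0.57, array([ 0.6167, -0.0537,  0.034 ]))]
top 64 [ 0.5505 -0.1891] ((550.3745727539062, -189.70651245117188), (6.43626594543457, 107.32179260253906), 2.980228900909424) origin [ 0.5844 -0.1875]
[(0.88, array([0.4983, 0.1711, 0.034 ])), (0.28, array([ 0.5787, -0.0534,  0.034 ]))]
[0.2519 0.572  0.2268] [[-0.9151  0.4031 -0.    ]
 [ 0.4031  0.9151  0.0001]
 [ 0.      0.0001 -1.    ]]
[[-0.9151  0.4031]
 [ 0.4031  0.9151]]
```

carry_out(
  claw=[5,5,5,5,5,5,5,5,5,5,5,5,5,5,5,5,5,5,5,5],
  delta_pos=[
    [-2.75,-1.91,0.7],
    [-2.75,-1.91,0.7],
    [-2.75,-1.91,0.7],
    [-2.75,-1.91,0.7],
    [-2.75,-1.91,0.7],
    [-2.75,-1.91,0.7],
    [-2.75,-1.91,0.7],
    [-2.75,-1.91,0.7],
    [-2.75,-1.91,0.7],
    [-2.75,-1.91,0.7],
    [-2.75,-1.91,0.7],
    [-2.75,-1.91,0.7],
    [-2.75,-1.91,0.7],
    [-2.75,-1.91,0.7],
    [0,0,0],
    [0,0,0],
    [0,0,0],
    [0,0,0],
    [0,0,0],
    [0,0,0],
  ],
  angular=[
    [0,0,0],
    [0,0,0],
    [0,0,0],
    [0,0,0],
    [0,0,0],
    [0,0,0],
    [0,0,0],
    [0,0,0],
    [0,0,0],
    [0,0,0],
    [0,0,0],
    [0,0,0],
    [0,0,0],
    [0,0,0],
    [0,0,0.149],
    [0,0,0.149],
    [0,0,0.149],
    [0,0,0.149],
    [0,0,0.149],
    [0,0,0.149],
  ],
)

```text
clock: 4.2
position: [0.4966, 0.1722, 0.1289]
ee_rot: [1.92, 2.487, 0.001]
force: [0.3, -0.2, -0.3]
width: 0.545
gripper_force: 0.0
```

carry_out(
  claw=[5,5,5,5,5,5,5,5],
  delta_pos=[
    [0,0,2],
    [0,0,2],
    [0,0,2],
    [0,0,2],
    [0,0,2],
    [0,0,1],
    [0,0,0.8],
    [0,0,0],
  ],
  angular=[
    [0,0,0],
    [0,0,0],
    [0,0,0],
    [0,0,0],
    [0,0,0],
    [0,0,0],
    [0,0,0],
    [0,0,0],
  ],
)

```text
clock: 5.0
position: [0.4962, 0.172, 0.0103]
ee_rot: [-1.912, -2.492, 0.001]
force: [0.2, -0.6, 0.7]
width: 0.543
gripper_force: 0.0
```

Run:
```python
from h import *
b=[]
for n,(c,r) in(("scene",(280,150)),("top",(180,180))):
    p=arm.get_image(n);f=cv2.cvtColor(p["frame"],cv2.COLOR_RGB2BGR)[r:r+100,c:c+110]
    b.append(cv2.resize(f,None,fx=3.6,fy=3.6,interpolation=cv2.INTER_CUBIC))
cv2.imwrite("pics/grasp.png",np.hstack(b))
s=arm.observe();print(s["position"],s["force"])
```

```text
[0.49685846 0.17219953 0.01124406] [ 0.50804317  0.53616225 -0.18465612]
```

View pics/grasp.png

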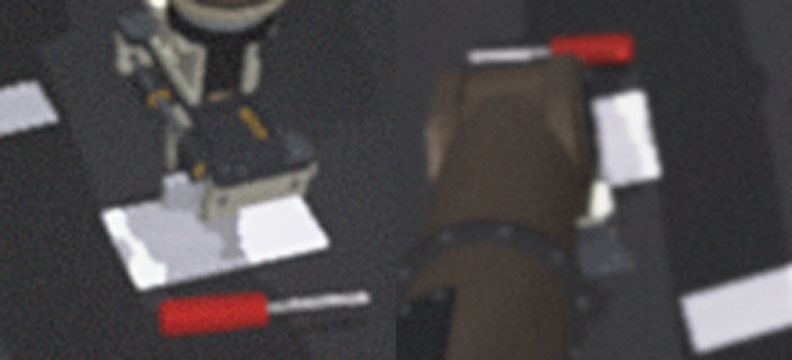

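Picture: the tab (180,190) lies between the fingers, and the near finger (220,200) is close to the plate's centreline. Closing now.

carry_out(
  claw=[5,0,0,0,0,0,0,0,0,0],
  delta_pos=[
    [0,0,0.2],
    [0,0,0],
    [0,0,0],
    [0,0,0],
    [0,0,0],
    [0,0,0],
    [0,0,0],
    [0,0,0],
    [0,0,0],
    [0,0,0],
  ],
  angular=[
    [0,0,0],
    [0,0,0],
    [0,0,0],
    [0,0,0],
    [0,0,0],
    [0,0,0],
    [0,0,0],
    [0,0,0],
    [0,0,0],
    [0,0,0],
  ],
  force=45,
)

```text
clock: 6.1
position: [0.4966, 0.1721, 0.0088]
ee_rot: [1.912, 2.492, 0.0]
force: [1.1, 0.8, 0.5]
width: 0.082
gripper_force: 45.0
```

carry_out(
  claw=[0,0,0,0,0,0,0,0,0,0,0,0,0,0,0,0,0,0,0,0],
  delta_pos=[
    [0,0,-1],
    [0,0,-2],
    [0,0,-3],
    [0,0,-3],
    [0,0,-3],
    [0,0,-2],
    [0,0,0],
    [0,0,0],
    [-2,0,0],
    [-3,0,0],
    [-4,0,0],
    [-4,0,0],
    [-4,0,0],
    [-4,0,0],
    [-4,0,0],
    [-4,0,0],
    [-4,0,0],
    [-2.4,-0.2,0],
    [-1,0,0],
    [0,0,0],
  ],
  angular=[
    [0,0,0],
    [0,0,0],
    [0,0,0],
    [0,0,0],
    [0,0,0],
    [0,0,0],
    [0,0,0.108],
    [0,0,0.108],
    [0,0,0],
    [0,0,0],
    [0,0,0],
    [0,0,0],
    [0,0,0],
    [0,0,0],
    [0,0,0],
    [0,0,0],
    [0,0,0],
    [0,0,0],
    [0,0,0],
    [0,0,0],
  ],
)

```text
clock: 8.1
position: [0.5107, -0.1926, 0.149]
ee_rot: [-2.172, -2.269, 0.0]
force: [0.1, 0.5, -1.9]
width: 0.085
gripper_force: 45.0
```

Run:
```python
from h import *
np.set_printoptions(precision=4,suppress=True)
p=arm.get_image("scene");q=arm.get_image("top")
s=arm.observe();P=np.array(s["position"]);Rt=R.from_rotvec(s["ee_rot"]).as_matrix();print(P,Rt,s["force"])
# strip frame: x=tool y, z=-tool z, y = tool x ; origin below tab
zb=P[2]-.0088
for k,o in(("edge_left",.070),("edge_right",-.070)):
    for n,i in(("scene",p),("top",q)):
        for r in arm.place_of(k,i)[:1]:
            w=at(i,px(r["centre"]),zb+.002);d=Rt.T@(w-P);print(k,n,round(r["conf"],2),w,"strip x",d[1]-.03,"y",d[0],"nominal y",o)
b=[]
for i,(c,r) in((p,(130,120)),(q,(280,140))):
    f=cv2.cvtColor(i["frame"],cv2.COLOR_RGB2BGR)[r:r+130,c:c+130]
    b.append(cv2.resize(f,None,fx=3,fy=3,interpolation=cv2.INTER_CUBIC))
cv2.imwrite("pics/lift.png",np.hstack(b))
```

```text
[ 0.5112 -0.1899  0.1487] [[-0.0472  0.9989 -0.0004]
 [ 0.9989  0.0472  0.0012]
 [ 0.0012 -0.0003 -1.    ]] [-0.0152  0.0318 -1.3085]
edge_left scene 0.71 [ 0.7255 -0.1604  0.1419] strip x 0.18541634040774702 y 0.019414354802238888 nominal y 0.07
edge_left top 0.81 [ 0.5795 -0.1195  0.1419] strip x 0.041489476191523114 y 0.06707620521841247 nominal y 0.07
edge_right scene 0.95 [ 0.5763 -0.2661  0.1419] strip x 0.03143171044678003 y -0.07912714054103623 nominal y -0.07
```

View pics/lift.png

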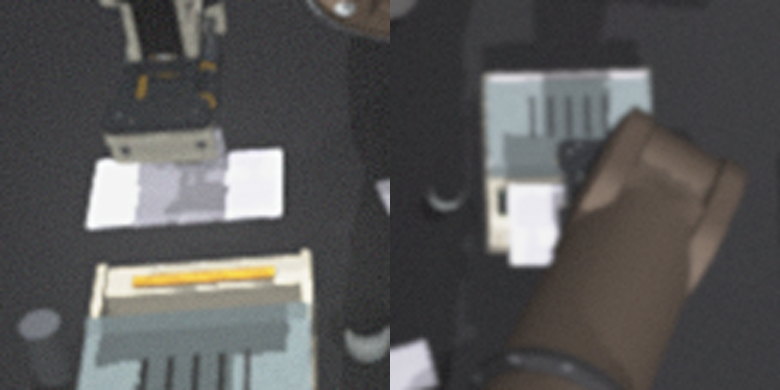

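Picture: the strip is level in the grip (front corners about (87,228) and (280,219) in the left crop), just in front of the case. I fit its in-hand offset from the scene view.

Run:
```python
from h import *
np.set_printoptions(precision=4,suppress=True)
p=arm.get_image("scene");s=arm.observe();P=np.array(s["position"]);Rt=R.from_rotvec(s["ee_rot"]).as_matrix()
zb=P[2]-.0088;a0=np.arctan2(Rt[1,1],Rt[0,1])
g=arm.trace("strip",p)[0];f=p["frame"].astype(int)
m=(f.min(2)>110).astype(np.uint8);m[:,:155]=0;m[:,228:]=0;m[:160]=0;m[200:]=0
for nm,mm in(("net",g["region"].astype(np.uint8)),("bright",m)):
    M=[mm]
    n,l,st,_=cv2.connectedComponentsWithStats(mm);i=1+st[1:,4].argmax();l=(l==i)
    # front edge & side edges: use hull rectangle of plate top plane in tool frame
    ys,xs=np.nonzero(l);W=np.array([Rt.T@(at(p,(x,y),zb+.004)-P) for x,y in zip(xs,ys)])
    print(nm,l.sum(),"y range",np.percentile(W[:,0],[.3,1,99,99.7]),"x range(strip)",np.percentile(W[:,1]-.03+0.0,[1,99,99.7]))
    fr=W[W[:,1]>.02]; print(" front part y",fr[:,0].min(),fr[:,0].max(),fr[:,0].mean())
    # slope of front edge
    b=[(x,ys[xs==x].max()) for x in range(xs.min()+4,xs.max()-3)]
    B=np.array([Rt.T@(at(p,(x,y+.5),zb)-P) for x,y in b]);print(" edge fit",np.polyfit(B[:,0],B[:,1],1))
r=[proj(p,P+Rt@np.array([y,.07,.0088])) for y in(-.075,.075)];print(r)
```

```text
net 1385 y range [-0.0721 -0.0709  0.0771  0.0794] x range(strip) [-0.0427  0.046   0.0467]
 front part y -0.07245660886820043 0.07949926220492319 0.0037403248442523887
 edge fit [0.0142 0.072 ]
bright 1790 y range [-0.0751 -0.0737  0.077   0.0771] x range(strip) [-0.0687  0.0455  0.0462]
 front part y -0.07563068155062351 0.07712566669341261 0.0009489873284835763
 edge fit [-0.0011  0.072 ]
[array([159.6336, 196.3179]), array([224.3201, 191.7149])]
```

carry_out(
  claw=[0,0,0,0,0,0,0,0],
  delta_pos=[
    [0,0,0],
    [-0.3,0,0],
    [0,0.6,1.3],
    [0,0.6,1.3],
    [0,0.6,1.3],
    [0,0.6,1.3],
    [0,0.5,1.35],
    [0,0,0],
  ],
  angular=[
    [0.12,0,0],
    [0,0,0],
    [0,0,0],
    [0,0,0],
    [0,0,0],
    [0,0,0],
    [0,0,0],
    [0,0,0],
  ],
)

```text
clock: 9.3
position: [0.5314, -0.1931, 0.0779]
ee_rot: [-2.108, -2.208, 0.135]
force: [-0.7, -0.2, -1.9]
width: 0.084
gripper_force: 45.0
```

```bash
cat >> h.py <<'E'
def rep():
    s=arm.observe();P=np.array(s["position"]);M=R.from_rotvec(s["ee_rot"]).as_matrix()
    C=R.from_euler('z',.046).as_matrix();o=np.array([.587,-.188,0])
    f=lambda t:np.round(1000*C.T@(P+M@np.array(t)-o),1)
    print(s["clock"],"F",np.round(s["force"],1),"T",np.round(s["ft_torque"],2),"tcp",f([0,0,0]),"org",f([.002,.03,.0088]),"eL",f([.072,.07,.0068]),"eR",f([-.068,.07,.0068]),"Yangle",np.round(np.arctan2(M[1,1],M[0,1])-.046,3),"tilt",np.round(M[2,1],3),"roll",np.round(M[2,0],3),"grip",s["width"],s["gripper_force"])
E
python3 -c "
from h import *;rep()
p=arm.get_image('scene')
f=cv2.cvtColor(p['frame'],cv2.COLOR_RGB2BGR)[150:290,120:280]
cv2.imwrite('pics/pre.png',cv2.resize(f,None,fx=4,fy=4,interpolation=cv2.INTER_CUBIC))"
```

```text
9.3 F [-0.7 -0.2 -1.9] T [-0.05 -0.1   0.02] tcp [-55.8  -2.5  77.9] org [-27.1  -0.5  65.5] eL [12.8 69.5 62.7] eR [ 12.9 -70.5  62.5] Yangle 0.0 tilt -0.123 roll 0.001 grip 0.08423992965260337 44.97921824455261
```

View pics/pre.png

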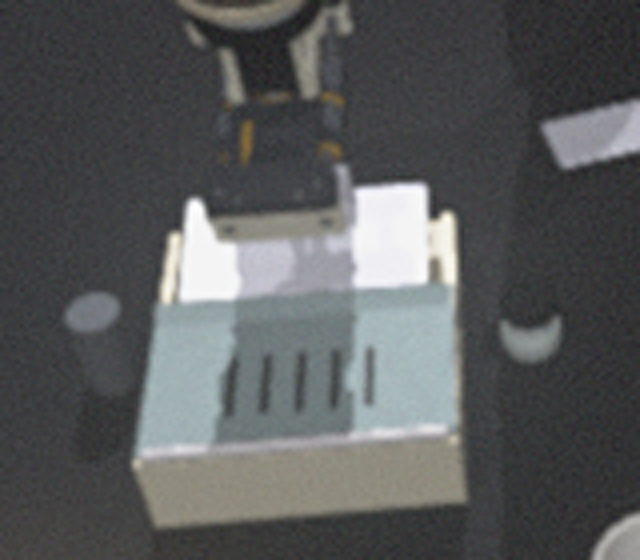

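Picture: the strip sits between the cheeks (strip at columns 180–430 against outer cheeks 165–457), about 1 mm left of centre, with its edge just at the lip (row 295). Lowering to the ledge.

carry_out(
  claw=[0,0,0,0,0],
  delta_pos=[
    [0.1,0.03,0.2],
    [0,0.03,0.2],
    [0,0.03,0.2],
    [0,0.02,0.2],
    [0,0,0],
  ],
  angular=[
    [0,0,0],
    [0,0,0],
    [0,0,0],
    [0,0,0],
    [0,0,0],
  ],
)

```text
clock: 9.85
position: [0.5322, -0.1926, 0.072]
ee_rot: [-2.111, -2.21, 0.133]
force: [0.1, -0.2, -1.6]
width: 0.085
gripper_force: 45.0
```

```bash
python3 -c "
from h import *;rep()"
```

```text
9.85 F [ 0.1 -0.2 -1.6] T [-0.08 -0.11  0.01] tcp [-54.9  -2.1  72. ] org [-26.2  -0.1  59.7] eL [13.8 69.9 56.9] eR [ 13.7 -70.1  56.9] Yangle -0.0 tilt -0.12 roll 0.0 grip 0.08473739432080274 44.979098439216614
```

carry_out(
  claw=[0,0,0,0],
  delta_pos=[
    [0,0.02,0.1],
    [0,0.02,0.1],
    [0,0,0],
    [0,0,0],
  ],
  angular=[
    [0,0,0],
    [0,0,0],
    [0,0,0],
    [0,0,0],
  ],
)

```text
clock: 10.25
position: [0.5325, -0.1926, 0.0701]
ee_rot: [-2.111, -2.21, 0.133]
force: [0.2, 0.2, -1.0]
width: 0.087
gripper_force: 45.0
```

```bash
python3 -c "
from h import *;rep()"
```

```text
10.25 F [ 0.2  0.2 -1. ] T [-0.04 -0.15  0.02] tcp [-54.7  -2.1  70.1] org [-25.9  -0.1  57.8] eL [14.  69.9 55. ] eR [ 14.  -70.1  55. ] Yangle -0.0 tilt -0.12 roll 0.0 grip 0.08662131270863245 44.97910916805267
```

carry_out(
  claw=[0,0,0,0,0,0,0],
  delta_pos=[
    [0,0.25,-0.015],
    [0,0.25,-0.015],
    [0,0.25,-0.015],
    [0,0.25,-0.015],
    [0,0.25,-0.015],
    [0,0.25,-0.015],
    [0,0,0],
  ],
  angular=[
    [0,0,0],
    [0,0,0],
    [0,0,0],
    [0,0,0],
    [0,0,0],
    [0,0,0],
    [0,0,0],
  ],
)

```text
clock: 10.95
position: [0.5479, -0.1918, 0.0692]
ee_rot: [-2.11, -2.21, 0.132]
force: [-0.2, -0.4, -0.9]
width: 0.083
gripper_force: 45.0
```

```bash
python3 -c "
from h import *;rep()"
```

```text
10.95 F [-0.2 -0.4 -0.9] T [-0.06 -0.09 -0.04] tcp [-39.2  -2.   69.2] org [-10.5  -0.   56.8] eL [29.5 70.  54. ] eR [ 29.5 -70.   54. ] Yangle 0.0 tilt -0.119 roll -0.0 grip 0.08308765038107713 44.97896611690521
```

carry_out(
  claw=[0,0,0,0,0,0],
  delta_pos=[
    [0,0.2,0.03],
    [0,0.2,0.02],
    [0,0.2,0],
    [0,0.25,-0.02],
    [0,0.25,-0.02],
    [0,0,0],
  ],
  angular=[
    [0,0,0],
    [0,0,0],
    [0,0,0],
    [0,0,0],
    [0,0,0],
    [0,0,0],
  ],
)

```text
clock: 11.55
position: [0.5588, -0.1913, 0.0678]
ee_rot: [-2.111, -2.21, 0.132]
force: [0.0, -0.0, -1.9]
width: 0.084
gripper_force: 45.0
```

Run:
```python
from h import *;rep()
p=arm.get_image('scene');f=cv2.cvtColor(p['frame'],cv2.COLOR_RGB2BGR)[150:290,120:280]
cv2.imwrite('pics/in.png',cv2.resize(f,None,fx=4,fy=4,interpolation=cv2.INTER_CUBIC))
```

```text
11.55 F [ 0.  -0.  -1.9] T [-0.03 -0.13 -0.01] tcp [-28.3  -2.   67.8] org [ 0.4 -0.  55.5] eL [40.4 70.  52.7] eR [ 40.4 -70.   52.7] Yangle 0.0 tilt -0.119 roll -0.0 grip 0.08406983334768625 44.97900187969208
```

View pics/in.png

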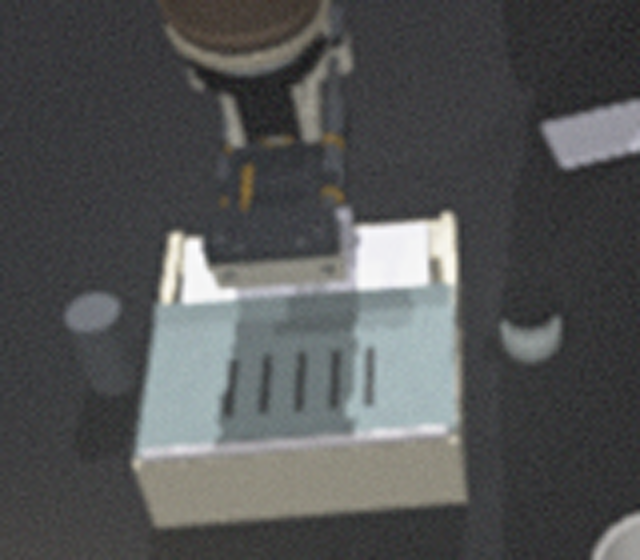

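Picture: the edge is under the lip and the cover is undisturbed. Leveling now about the tucked edge.

carry_out(
  claw=[0,0,0,0,0,0],
  delta_pos=[
    [0.15,0.02,0.15],
    [0,0.01,0.15],
    [0,0.01,0.15],
    [0,0.01,0.15],
    [0,0,0.15],
    [0,0,0],
  ],
  angular=[
    [-0.02,0,0],
    [-0.02,0,0],
    [-0.02,0,0],
    [-0.02,0,0],
    [-0.02,0,0],
    [0,0,0],
  ],
)

```text
clock: 12.2
position: [0.5575, -0.19, 0.0606]
ee_rot: [-2.161, -2.261, 0.021]
force: [-3.6, 1.7, 4.8]
width: 0.082
gripper_force: 45.0
```

```bash
python3 -c "
from h import *;rep()"
```

```text
12.2 F [-3.6  1.7  4.8] T [0.15 0.92 0.  ] tcp [-29.5  -0.6  60.6] org [ 0.3  1.4 51.2] eL [40.4 71.3 52.5] eR [ 40.3 -68.7  52.4] Yangle -0.001 tilt -0.019 roll 0.001 grip 0.08212342317923427 44.985732436180115
```

carry_out(
  claw=[0,0,0,0],
  delta_pos=[
    [0,0,0.1],
    [0,0,0.1],
    [0,0,0.1],
    [0,0,0],
  ],
  angular=[
    [-0.01,0,0],
    [-0.008,0,0],
    [0,0,0],
    [0,0,0],
  ],
)

```text
clock: 12.6
position: [0.5578, -0.19, 0.0588]
ee_rot: [-2.169, -2.27, 0.001]
force: [-8.7, 4.7, 20.7]
width: 0.082
gripper_force: 45.0
```

```bash
python3 -c "
from h import *;rep()"
```

```text
12.6 F [-8.7  4.7 20.7] T [ 0.67  1.84 -0.07] tcp [-29.3  -0.7  58.8] org [ 0.7  1.3 49.9] eL [40.8 71.3 51.9] eR [ 40.7 -68.7  51.8] Yangle -0.001 tilt -0.001 roll 0.001 grip 0.0824852934991576 44.99132037162781
```

carry_out(
  claw=[0,0,0],
  delta_pos=[
    [0,-0.05,0],
    [0,0,0],
    [0,0,0],
  ],
  angular=[
    [0,0,0],
    [0,0,0],
    [0,0,0],
  ],
)

```text
clock: 12.9
position: [0.5578, -0.19, 0.0588]
ee_rot: [-2.169, -2.271, 0.0]
force: [-7.0, 4.1, 19.8]
width: 0.083
gripper_force: 45.0
```

Run:
```python
from h import *;rep()
b=[]
for n,(c,r) in(("scene",(145,180)),("top",(300,150))):
    p=arm.get_image(n);f=cv2.cvtColor(p["frame"],cv2.COLOR_RGB2BGR)[r:r+90,c:c+95]
    b.append(cv2.resize(f,None,fx=4.2,fy=4.2,interpolation=cv2.INTER_CUBIC))
cv2.imwrite('pics/end.png',np.hstack(b));rep()
```

```text
12.9 F [-7.   4.1 19.8] T [ 0.65  1.51 -0.04] tcp [-29.3  -0.6  58.8] org [ 0.7  1.4 50. ] eL [40.7 71.3 52. ] eR [ 40.7 -68.7  51.9] Yangle -0.0 tilt -0.001 roll 0.001 grip 0.083226890678919 44.9847149848938
13.0 F [-7.3  2.7 19.4] T [0.6  1.48 0.01] tcp [-29.3  -0.7  58.8] org [ 0.7  1.3 50. ] eL [40.8 71.3 52. ] eR [ 40.7 -68.7  51.9] Yangle -0.0 tilt -0.001 roll 0.001 grip 0.08582697815548188 44.984756112098694
```

View pics/end.png

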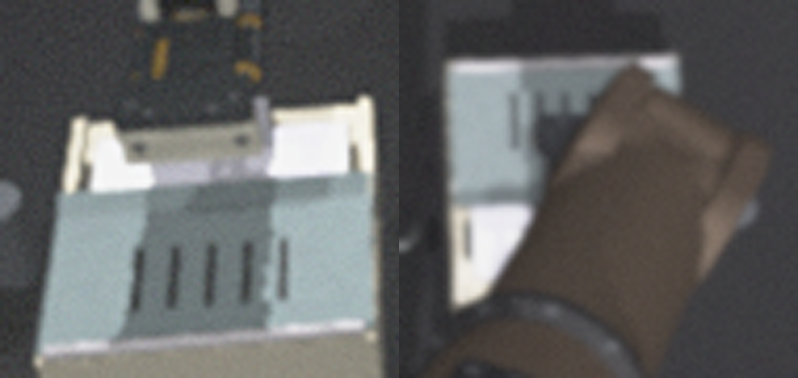

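Picture: the strip lies between the cheeks and under the lip, and the cover is down. The steady 20 N reaction is well above the bar's 9 N, so the strip is bearing on the ledges. Handing in.

```bash
python3 -c "
from h import *;rep();print(arm.sign_off())"
```

```text
13.0 F [-7.3  2.7 19.4] T [0.6  1.48 0.01] tcp [-29.3  -0.7  58.8] org [ 0.7  1.3 50. ] eL [40.8 71.3 52. ] eR [ 40.7 -68.7  51.9] Yangle -0.0 tilt -0.001 roll 0.001 grip 0.08582697815548188 44.984756112098694
the job is handed in; nothing more can be done
None
```

I handed the job in at 13 s with the strip tucked about 20 mm under the lip, level on its ledges and still gripped and pressed down at about 20 N; `sign_off` returned no verdict, so these are my own measurements and pictures, and the bar's travel was only inferred from the force.

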